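# Lock the checking stand and hold the wall probe in the vase

## Robot

A 6-joint arm with a two-finger parallel gripper is mounted at the origin on the work surface. World frame = base frame: x ahead of the robot, y to its left, z up, the work surface at z = 0. Lengths are in m, angles in rad, forces in N, time in s.
With the tool pointing down it reaches from about 0.275 to 0.75 m from the base axis. Payload 10.2 kg.
Tool frame: the origin (TCP) lies midway between the tips of the shut fingers; the grasp point (between the pads) lies 19 mm behind it (env.hold_point_z is the distance from the TCP to the grasp point, in m); x points along the fingers, z is the direction in which the jaws open and shut, and the axes are right-handed (so a half turn about x gives the same grasp; the last joint's range is limited). The gripper opens to 85 mm and grips with 20 to 120 N. Pads are 22 mm wide; open, the fingers measure 114 mm over their backs; the gripper's body (76 mm by 85 mm) begins 54 mm behind the grasp point. The pads swing forward as they close: fully open they stand 13 mm farther back than shut.
Start: joints at [-1.363, 0.313, 1.498, -0, 1.331, -0.223], TCP at [0.219, -0.477, 0.231] pointing down, gripper open.
Joint ranges: [-2.94, 2.94], [-0.97, 2.17], [0.19, 2.56], [-1.23, 4.37], [0.02, 3.11], [-2.88, 2.88]. Speed limits (rad/s): [2.39, 2.39, 3.01, 3.14, 3.14, 3.14].

## Interface

Orientations are given as a unit quaternion [x, y, z, w].
In Python, from bench import env, kinematics, monitor, eyes, job gives the robot as it stands. The module is installed in compiled form; this text tells all that it offers. Calls block until the motion is done:
- env.reach(position, orientation): joint-space move of the TCP to a pose.
- env.movel(position, velocity=0.15, frame=None, guard=None): straight line of the TCP; frame=None keeps the orientation; velocity is the mean speed in m/s. With guard (N) it stops when the force on the tool has changed by that much, and returns True; else False.
- env.set_joints(angles): joint-space move.
- env.release() and env.close_gripper(effort=None): open the fingers fully, or close them until they stop; effort is the grip in N (None keeps the last).
- env.hold(seconds).
- kinematics.ik(position, orientation): joint angles nearest the present ones, or None.
- monitor.sense(): the state.
- eyes.grab_frame(name): name is "side" or "top" or "wrist"; returns a dict with "frame" (384x512x3 uint8, red, green, blue), "mtx" (3x3 intrinsics, pixels), "k1" (the pictures are not rectified: a ray, as slopes to the right and down, at radius r is drawn at 1 + k1 r^2 times it, then the intrinsics apply), "view" (4x4, takes a point from world to camera coordinates). Camera axes: x right, y down, z forward; pixel columns grow to the right and rows downward; lengths in m; the calibration is good to about 2 mm. A picture is of the moment at which its call begins. There is no depth.
A pose or a line that the arm cannot do raises env.MotionError and nothing moves.
- job.hand_in(): hands the job in, once; it reports no verdict.
The state is a dict: "clock": time; "joints": joint angles; "qvel": joint speeds; "joint_efforts": joint torques, N m; "position": TCP position; "ee_rot": TCP orientation; "contact_force": force on the tool from outside, world axes, zero at the start; "ft_torque": the same for the moment, N m; "finger_gap": opening from 0.0 (shut) to 1.0 (fully open).
Only numpy, scipy, OpenCV 4.12 (cv2) and the standard library are available. Lean on these libraries where they do the work, as an engineer would, in place of code of your own. Each camera call takes 0.05 s, during which the arm holds its last target. There are 200 camera calls.

## Task

On the checking stand, knock the yellow-headed locking pin fully home with the white-faced mallet, held in the gripper, then set the mallet gently back down on the bench and let go of it. Then lift the probe rod from its wooden holder and lower it upright through the brass guide hole into the vase, never touching the stand, hole or vase with it, until its red band is level with the top of the hole; finish while still holding the rod there, still and centred in the hole. Touch the pin with the mallet only, and leave everything else on the bench where it is.

Things in the scene. Friction and masses are not known exactly. Their poses are not given: they have to be found in the camera images.
- stand: Fixed stand, origin at the centre of its underside. Dark base 130 x 230 x 14 mm (x, y, z); green posts at y = +92 and -92 mm carry a steel bridge along y, 36 mm wide, 220 mm long, top 134 mm above the bench. In its middle a brass bush, 46 mm outside, bore 24 mm, 24 mm deep, top flush with the bridge. The locking pin is at y = +92 mm, a bolt head 4 mm high at y = -92 mm.
- vase: Open brass vase clamped centrally under the guide hole, fixed to the stand: about 86 mm wide, 84 mm tall, mouth about 76 mm inside; origin under its foot, 14 mm above the bench; inner floor 18 mm and rim 98 mm above the bench.
- bore (a point): Centre of the guide hole's upper mouth, 134 mm above the bench, on the vertical axis of the bore; axes as the stand's.
- pin (a joint): Travel of the locking pin, m: 0 raised, 0.016 fully home (counts as home above 0.0125); grows as it goes down. A spring pin, tight in its hole: it takes about 6 N (a little more when moved fast), stays where it is left and then meets a hard stop. At the start it is 0 to 4 mm in.
- pin_top (a point): Top centre of the pin's yellow head (16 mm across, 6 mm thick), 22 mm above the bridge's top when the joint is 0 and 6 mm above it when fully home.
- mallet: Loose mallet, about 0.35 kg, standing on its head's lower face. Head upright, 48 mm across, 70 mm tall, white faces above and below, steel between; origin at the centre of the lower face, z up. Flat-sided wooden handle 18 mm wide, 22 mm high, its middle 35 mm above the lower face, level along -x from 24 to 156 mm from the head's axis. Centre of mass about 9 mm from that axis.
- holder: Fixed wooden holder 70 x 70 x 50 mm, origin at the centre of its underside; the probe stands in its central 12 mm hole, 45 mm deep. Holder and mallet are on opposite sides of the stand, either way round.
- probe: Loose probe rod, 166 mm long, about 0.12 kg. Origin at the centre of its lower tip, z up the rod. Steel stem 10 mm thick from 0 to 116 mm; red band 8 mm tall centred 85 mm above the tip; round blue handle 18 mm across from 116 to 166 mm. It starts upright with its tip 5 mm above the bench, its handle well above the holder.
- band (a point): Centre of the probe's red band, on the rod's axis 85 mm above its tip.
- cup: Bystander, leave it: open brass cup, 70 mm wide, 70 mm tall; origin on its underside.
- mortar: Bystander, leave it: brass mortar, 70 mm wide, with a copper pestle in it, about 140 mm tall; origin on its underside.
- punch_pot: Bystander, leave it: brass pot of small punches, 72 mm wide, about 130 mm tall; origin on its underside.
- tin: Bystander, leave it: low tin with a blue label, 70 mm wide, 45 mm tall; origin on its underside.
- blanks: Bystander, leave it: stack of brass and copper discs, 100 mm wide, 16 mm tall; origin on its underside.
- chaser: Bystander, leave it: small hammer lying flat, 220 mm long (not the mallet for this job); origin on its underside.

How it is judged:
By the outcome, as a careful person would: the job done as asked, in the order asked, and still so for the second after the job is handed in, while the arm keeps its last pose, push and grip.
It also fails if it takes over 72 s, if anything falls off the work surface, if the arm or the gripper's body presses on something with over 40 N, if the wrist force passes 120 N, or if a joint passes its speed limit or range.

## Working session

There is one attempt and no reset: what is moved stays moved. The work goes in short steps, each a Python script; the robot and the scene stay as the last script left them, time stands still between calls to the robot, and variables do not carry over. Pictures are saved under pics/ and viewed, about 8 in all and at most 12, crops included, and the job is handed in when it is done.

```bash
mkdir -p pics
cat > h.py <<'E'
import numpy as np, cv2
from bench import env, kinematics, monitor, eyes, job
from scipy.spatial.transform import Rotation as R
def grab(n,save=None):
    d=eyes.grab_frame(n)
    if save: cv2.imwrite('pics/'+save,d['frame'][:,:,::-1])
    return d
def ray(d,u,v):
    K=np.array(d['mtx']);k=d['k1'];x=np.array([(u-K[0,2])/K[0,0],(v-K[1,2])/K[1,1]]);s=x.copy()
    for _ in range(30): s=x/(1+k*(s@s))
    V=np.array(d['view']);o=-V[:3,:3].T@V[:3,3];r=V[:3,:3].T@np.r_[s,1];return o,r/np.linalg.norm(r)
def atz(d,u,v,z):
    o,r=ray(d,u,v);return o+r*(z-o[2])/r[2]
def tri(*rs):
    A=0;b=0
    for o,r in rs:
        P=np.eye(3)-np.outer(r,r);A=A+P;b=b+P@o
    p=np.linalg.solve(A,b);return p,[float(np.linalg.norm((np.eye(3)-np.outer(r,r))@(p-o))) for o,r in rs]
def proj(d,p):
    V=np.array(d['view']);K=np.array(d['mtx']);c=V[:3,:3]@np.array(p)+V[:3,3];s=c[:2]/c[2];s=s*(1+d['k1']*(s@s));return np.array([K[0,0]*s[0]+K[0,2],K[1,1]*s[1]+K[1,2]])
def rot(x,z):
    x=np.array(x,float);x/=np.linalg.norm(x);z=np.array(z,float);z-=x*(x@z);z/=np.linalg.norm(z)
    return R.from_matrix(np.c_[x,np.cross(z,x),z]).as_quat()
E
python3 - <<'E'
from h import *
import pickle
D={n:grab(n) for n in('top','side','wrist')}
pickle.dump(D,open('d0.pkl','wb'))
for n in D:
    f=D[n]['frame'][:,:,::-1]; cv2.imwrite(f'pics/{n}0.png',cv2.resize(f,(800,600),interpolation=cv2.INTER_CUBIC))
    V=np.array(D[n]['view']);print(n,-V[:3,:3].T@V[:3,3],V[2,:3],D[n]['k1'],D[n]['mtx'])
s=monitor.sense();print(s['clock'],s['position'],s['ee_rot'],s['contact_force'],env.hold_point_z)
E
```

```text
top [0.39342482 0.02091127 1.61993263] [ 0.11709294  0.00310657 -0.9931161 ] -0.10309362956276145 [[382.35020289   0.         253.71453353]
 [  0.         382.35020289 191.27886409]
 [  0.           0.           1.        ]]
side [ 0.16286551 -1.00897889  0.78503095] [ 0.30059291  0.80239841 -0.51555863] -0.12499741759910912 [[373.43365073   0.         256.94032019]
 [  0.         373.43365073 189.66280103]
 [  0.           0.           1.        ]]
wrist [ 0.28482857 -0.44655503  0.37379659] [-0.25724251 -0.11774265 -0.959147  ] -0.060227158803068025 [[273.86570319   0.         253.04039856]
 [  0.         273.86570319 192.9539595 ]
 [  0.           0.           1.        ]]
0.15 [ 0.21919723 -0.47684844  0.23088424] [ 0.38178703  0.59556818 -0.38132932  0.59508416] [0.02447578 0.1411519  0.08080757] 0.0187
```

View pics/top0.png

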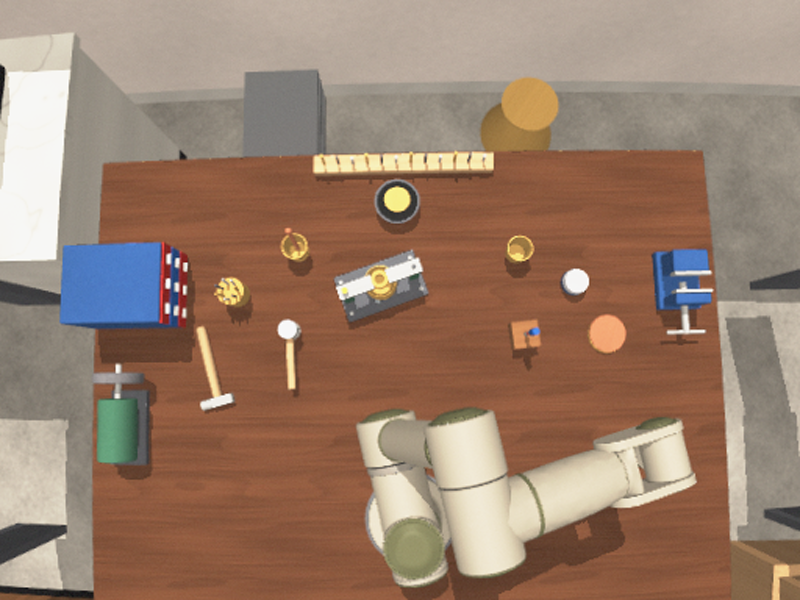

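View pics/side0.png

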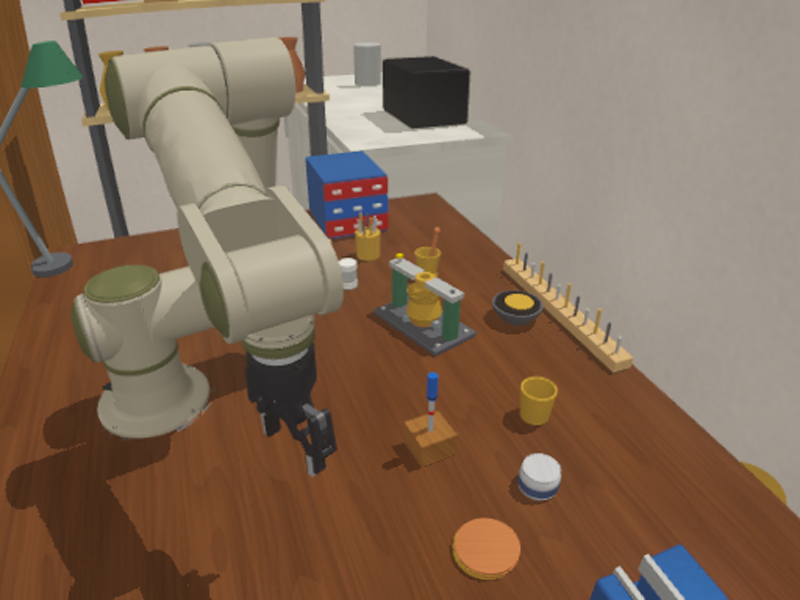

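Top view (800x600 px): mallet head (289,329), handle end (291,388), pin (345,292), bore (380,281), probe top (534,331). Side view: pin (400,257), probe handle top (432,376), mallet top (347,263). The mallet is at +y and the probe at -y.

Run:
```python
from h import *
import pickle
D=pickle.load(open('d0.pkl','rb'));t,s=D['top'],D['side'];k=1.5625
T=lambda u,v,z:print(np.round(atz(t,u/k,v/k,z),4))
for a in [(289,329,.07),(291,388,.046),(345,292,.156),(380,279,.134),(415,266,.138),(534,331,.171)]:T(*a)
for a,b in [((345,292),(400,257)),((534,331),(432,376)),((289,329),(347,263)),((380,279),(426,277))]:
    print(np.round(tri(ray(t,a[0]/k,a[1]/k),ray(s,b[0]/k,b[1]/k)),4) if 0 else tri(ray(t,a[0]/k,a[1]/k),ray(s,b[0]/k,b[1]/k)))
# camera in tool frame
w=D['wrist'];V=np.array(w['view']);st=monitor.sense();Rt=R.from_quat(st['ee_rot']).as_matrix()
c=-V[:3,:3].T@V[:3,3];print('cam in tool',Rt.T@(c-st['position']),Rt.T@V[2,:3]);print(Rt)
```

```text
[0.5033 0.3077 0.07  ]
[0.3497 0.3075 0.046 ]
[0.586  0.1523 0.156 ]
[0.6199 0.0658 0.134 ]
[ 0.6503 -0.0229  0.138 ]
[ 0.4779 -0.3081  0.171 ]
(array([0.58997381, 0.15195297, 0.1495631 ]), [0.003263554248202628, 0.0032635542482025237])
(array([ 0.47922562, -0.30912175,  0.16843409]), [0.001202260041099682, 0.0012022600410996024])
(array([0.50309194, 0.3072292 , 0.07252136]), [3.0669202992175526e-05, 3.06692029922322e-05])
(array([0.62217987, 0.06495791, 0.1346693 ]), [0.002524479564542416, 0.002524479564542563])
cam in tool [-0.14289949  0.0723103  -0.00024591] [ 9.59097310e-01 -2.83076249e-01  4.31291514e-04]
[[-2.27005671e-04  9.08606485e-01  4.17653210e-01]
 [ 9.14332317e-04  4.17653235e-01 -9.08606042e-01]
 [-9.99999556e-01  1.75615103e-04 -9.25577926e-04]]
```

Run:
```python
from h import *
B=np.array([.621,.065]);yw=np.radians(20)
def q(a): # tool y at world angle a, x down
    y=np.array([np.cos(a),np.sin(a),0]);return rot([0,0,-1],np.cross([0,0,-1],y))
for nm,p in dict(stand=(.60,.07,.22),standhi=(.60,.09,.24),mal=(.45,.307,.016),malhi=(.45,.307,.15),pin=(.535,.152,.156),pinhi=(.535,.152,.25),probe=(.479,-.308,.13),probehi=(.479,-.308,.31),bore=(.621,.065,.17),borehi=(.621,.065,.31)).items():
    print(nm,[(n,None if (j:=kinematics.ik(list(p),q(np.radians(n)))) is None else np.round(j,2)) for n in (-30,0,180)])
a=np.radians(5)
env.reach([.575,.06,.23],q(a))
d=grab('wrist'); import pickle
env.movel([.575,.12,.23],.2)
e=grab('wrist');pickle.dump((d,e),open('d1.pkl','wb'))
im=np.vstack([d['frame'],e['frame']])[:,:,::-1]
cv2.imwrite('pics/w1.png',cv2.resize(d['frame'][:,:,::-1],(800,600)));cv2.imwrite('pics/w2.png',cv2.resize(e['frame'][:,:,::-1],(800,600)))
s=monitor.sense();print(s['clock'],s['position'],s['joints'])
```

```text
stand [(-30, array([-0.08,  0.5 ,  1.26, -0.  ,  1.38,  2.02])), (0, array([-0.08,  0.5 ,  1.26, -0.  ,  1.38,  1.49])), (180, array([-0.08,  0.5 ,  1.26, -0.  ,  1.38, -1.65]))]
standhi [(-30, array([-0.04,  0.49,  1.22, -0.  ,  1.43,  2.05])), (0, array([-0.04,  0.49,  1.22, -0.  ,  1.43,  1.53])), (180, array([-0.04,  0.49,  1.22, -0.  ,  1.43, -1.61]))]
mal [(-30, array([ 0.38,  0.62,  1.66, -0.  ,  0.87,  2.48])), (0, array([ 0.38,  0.62,  1.66, -0.  ,  0.87,  1.95])), (180, array([ 0.38,  0.62,  1.66, -0.  ,  0.87, -1.19]))]
malhi [(-30, array([ 0.38,  0.43,  1.55, -0.  ,  1.16,  2.48])), (0, array([ 0.38,  0.43,  1.55, -0.  ,  1.16,  1.95])), (180, array([ 0.38,  0.43,  1.55, -0.  ,  1.16, -1.19]))]
pin [(-30, array([ 0.07,  0.45,  1.51, -0.  ,  1.19,  2.16])), (0, array([ 0.07,  0.45,  1.51, -0.  ,  1.19,  1.64])), (180, array([ 0.07,  0.45,  1.51, -0.  ,  1.19, -1.5 ]))]
pinhi [(-30, array([ 0.07,  0.37,  1.37, -0.  ,  1.4 ,  2.16])), (0, array([ 0.07,  0.37,  1.37, -0.  ,  1.4 ,  1.64])), (180, array([ 0.07,  0.37,  1.37, -0.  ,  1.4 , -1.5 ]))]
probe [(-30, array([-0.78,  0.5 ,  1.49, -0.  ,  1.14,  1.32])), (0, array([-0.78,  0.5 ,  1.49, -0.  ,  1.14,  0.79])), (180, array([-0.78,  0.5 ,  1.49, -0.  ,  1.14, -2.35]))]
probehi [(-30, array([-0.78,  0.37,  1.21, -0.  ,  1.56,  1.32])), (0, array([-0.78,  0.37,  1.21, -0.  ,  1.56,  0.79])), (180, array([-0.78,  0.37,  1.21, -0.  ,  1.56, -2.35]))]
bore [(-30, array([-0.08,  0.58,  1.26, -0.  ,  1.3 ,  2.01])), (0, array([-0.08,  0.58,  1.26, -0.  ,  1.3 ,  1.49])), (180, array([-0.08,  0.58,  1.26, -0.  ,  1.3 , -1.65]))]
borehi [(-30, array([-0.08,  0.51,  1.01, -0.  ,  1.62,  2.01])), (0, array([-0.08,  0.51,  1.01, -0.  ,  1.62,  1.49])), (180, array([-0.08,  0.51,  1.01, -0.  ,  1.62, -1.65]))]
3.0 [0.57505337 0.11945297 0.22991833] [ 5.62224845e-03  4.52771829e-01  1.30121026e+00 -3.26614882e-04
  1.38772818e+00  1.48948861e+00]
```

View pics/w1.png

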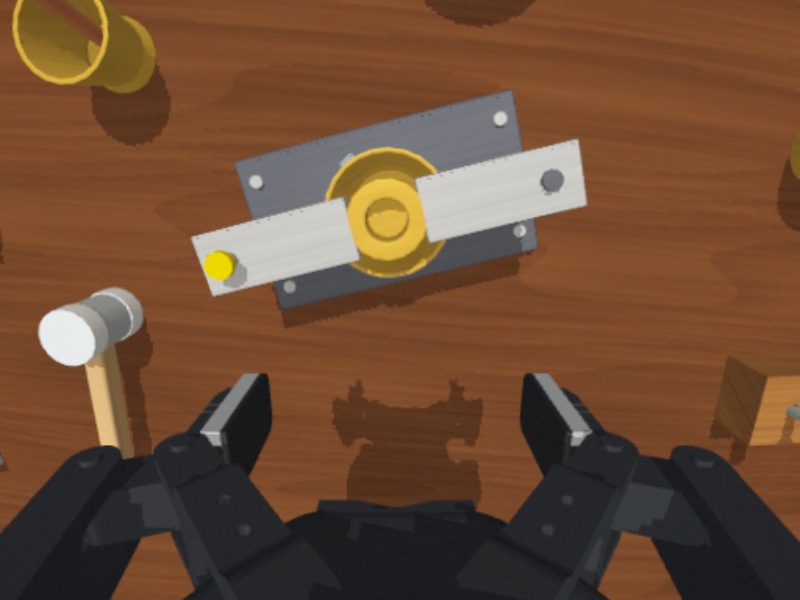

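View pics/w2.png

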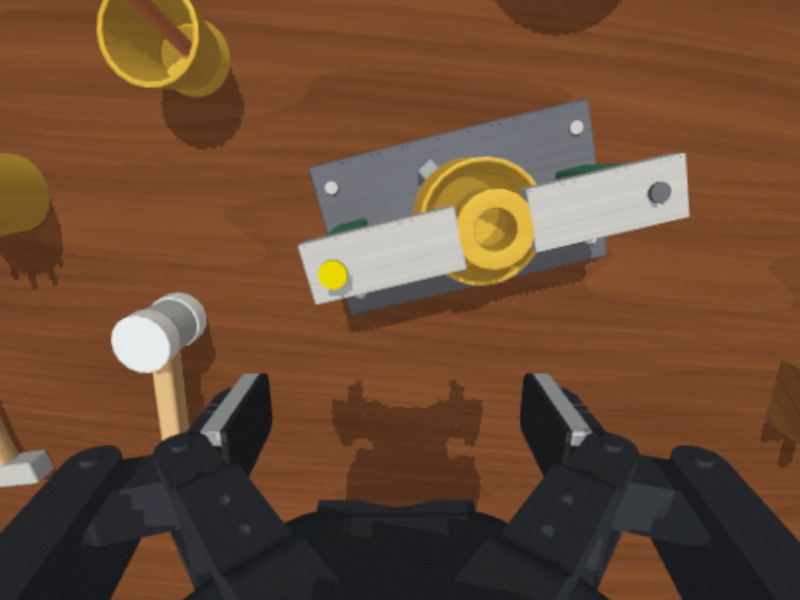

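w1: pin (219,266), bush (386,217), bolt (553,180), mallet top (69,335). w2: pin (333,275), bush (496,229), bolt (660,192), mallet top (146,340), handle running to about (175,435).

Run:
```python
from h import *
import pickle
d,e=pickle.load(open('d1.pkl','rb'));k=1.5625;P={}
def cen(f,u,v,lo,hi,sp):
    h=cv2.cvtColor(f['frame'],cv2.COLOR_RGB2HSV);m=cv2.inRange(h,lo,hi);n,l,s,c=cv2.connectedComponentsWithStats(m)
    i=l[int(v/k),int(u/k)];print(sp,c[i]*k,s[i]);return c[i]*k
p1=cen(d,219,266,(27,220,150),(32,255,255),'pin');p2=cen(e,333,275,(27,220,150),(32,255,255),'pin')
m1=cen(d,69,335,(0,0,195),(180,40,255),'mal');m2=cen(e,146,340,(0,0,195),(180,40,255),'mal')
for n,a,b,z in [('pin',p1,p2,.155),('bush',(386,217),(496,229),.134),('bolt',(553,180),(660,192),.138),('mal',m1,m2,.07)]:
    a=np.array(a)/k;b=np.array(b)/k
    print(n,*[np.round(x,4) for x in tri(ray(d,*a),ray(e,*b))],np.round(atz(d,*a,z),4),np.round(atz(e,*b,z),4))
print('handle', [np.round(atz(e,u/k,v/k,.046),4) for u,v in((168,377),(176,435))],[np.round(atz(d,u/k,v/k,.046),4) for u,v in((100,377),(112,430))])
```

```text
pin [217.81623506 264.98381474] [131 161  18  18 251]
pin [332.1208004  274.09214427] [204 167  18  18 253]
mal [ 66.35880567 337.109375  ] [ 25 198  36  36 988]
mal [139.80597195 343.3419971 ] [  71  202   37   36 1034]
pin [0.5943 0.1554 0.1528] [0. 0.] [0.5948 0.1545 0.155 ] [0.5948 0.1551 0.155 ]
bush [0.6244 0.0689 0.1369] [0.0006 0.0006] [0.6247 0.0689 0.134 ] [0.6236 0.0682 0.134 ]
bolt [ 0.6528 -0.0188  0.1372] [0. 0.] [ 0.6527 -0.0185  0.138 ] [ 0.6528 -0.0183  0.138 ]
mal [0.5062 0.3141 0.0694] [0.0001 0.0001] [0.5064 0.3136 0.07  ] [0.5066 0.3137 0.07  ]
handle [array([0.4664, 0.3063, 0.046 ]), array([0.4088, 0.3035, 0.046 ])] [array([0.4605, 0.3074, 0.046 ]), array([0.4075, 0.303 , 0.046 ])]
```

```bash
cat >> h.py <<'E'
def q(a):
    y=np.array([np.cos(a),np.sin(a),0]);return rot([0,0,-1],np.cross([0,0,-1],y))
E
python3 - <<'E'
from h import *
import pickle
env.reach([.42,.306,.15],q(np.radians(3)))
d=grab('wrist');pickle.dump(d,open('d2.pkl','wb'))
im=cv2.resize(d['frame'][:,:,::-1],(800,600))
cv2.imwrite('pics/w3.png',im)
s=monitor.sense();print(s['clock'],s['position'],s['contact_force'])
E
```

```text
4.05 [0.42135289 0.30524321 0.15049872] [ 0.8359263  -0.13953433 -0.00383173]
```

View pics/w3.png

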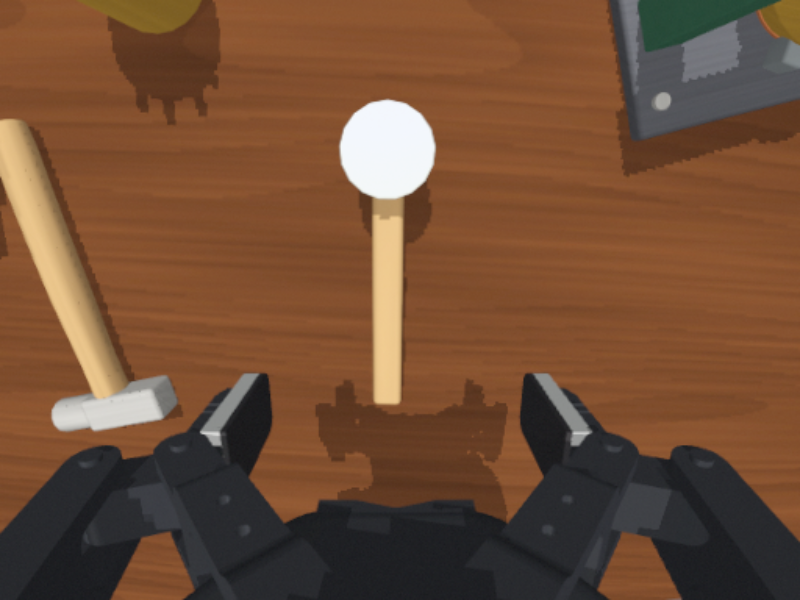

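Head centre at (388,149), handle centreline from (388,225) to (387,400), clear of the neighbours.

Run:
```python
from h import *
import pickle
d=pickle.load(open('d2.pkl','rb'));k=1.5625
H=atz(d,388/k,149/k,.07);N=atz(d,388/k,225/k,.046);E=atz(d,387/k,403/k,.046)
print(H,N,E)
v=(H-E)[:2];a=np.arctan2(v[1],v[0]);print('yaw',np.degrees(a),np.hypot(*v))
u=np.array([np.cos(a),np.sin(a)]);G=H[:2]-.055*u;print(G)
qq=q(a)
env.reach([*G,.10],qq)
env.hold(.3)
print('stopped',env.movel([*G,.016],.1,guard=6))
s0=monitor.sense()
env.close_gripper(100)
s=monitor.sense();print(s['clock'],s0['position'],s['position'],s['finger_gap'],s['contact_force'])
env.movel([*G,.09],.1)
s=monitor.sense();print(s['clock'],s['position'],s['finger_gap'],s['contact_force'],s['ft_torque'])
np.savez('m.npz',H=H,G=G,a=a)
d=grab('side');cv2.imwrite('pics/s1.png',cv2.resize(d['frame'][80:260,140:320,::-1],None,fx=3,fy=3,interpolation=cv2.INTER_CUBIC))
```

```text
[0.50621051 0.31362416 0.07      ] [0.46604263 0.31211662 0.046     ] [0.35154568 0.30742059 0.046     ]
yaw 2.2968902334083263 0.1547891914691148
[0.4512547  0.31141989]
stopped False
6.325 [0.45161419 0.31160496 0.01658118] [0.45131803 0.31155442 0.01629716] 0.19362149656143196 [-2.04108277 -0.84933522  3.61293698]
7.2167 [0.45082193 0.31119894 0.08926153] 0.1951141641297299 [-0.55005338 -0.44250889 -3.13235141] [-0.05279355  0.16215562  0.06590636]
```

View pics/s1.png

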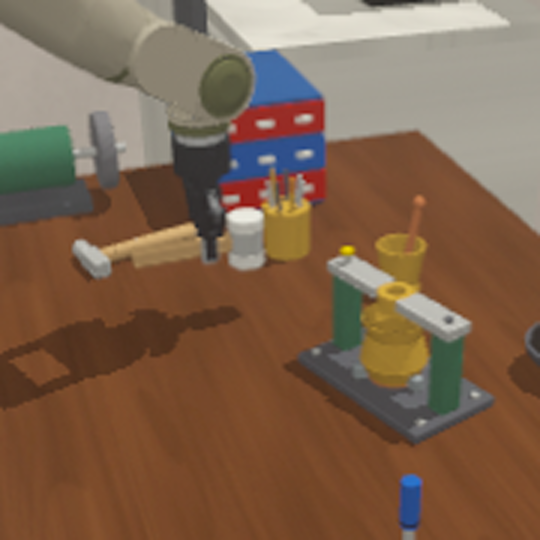

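Run:
```python
from h import *
m=np.load('m.npz');a=float(m['a']);u=np.array([np.cos(a),np.sin(a)]);P=np.array([.5946,.155]);G=P-.055*u
env.movel([*m['G'],.24],.2)
env.reach([*G,.24],q(a)); env.movel([*G,.182],.1); env.hold(.3)
s=monitor.sense();print(s['clock'],s['position'],s['contact_force'])
g=env.movel([*G,.153],.04,guard=16)
s=monitor.sense();print(g,s['clock'],s['position'],s['contact_force'],s['ft_torque'],s['finger_gap'])
env.hold(.2);s=monitor.sense();print(s['position'],s['contact_force'])
d=grab('side')
env.movel([*G,.24],.12);env.hold(.2)
s=monitor.sense();print(s['clock'],s['position'],s['contact_force'],s['ft_torque'],s['finger_gap'])
e=grab('side')
cv2.imwrite('pics/s2.png',np.hstack([cv2.resize(f['frame'][110:240,200:320,::-1],None,fx=3.3,fy=3.3,interpolation=cv2.INTER_CUBIC) for f in(d,e)]))
```

```text
9.9583 [0.53979196 0.1527688  0.18237371] [-0.82451407 -0.25484974 -3.57666094]
True 10.6083 [0.53958923 0.15281031 0.1559906 ] [-2.07144536  0.01091735  6.18205923] [-0.06335952  0.29593727 -0.0362585 ] 0.19366199261570044
[0.53955345 0.1528272  0.15592942] [-3.29627305 -1.52069153  7.64258339]
11.9167 [0.53943575 0.15276501 0.23927501] [-0.96014219  0.22695286 -2.12219772] [-0.02100774  0.14652196 -0.00885095] 0.19500409113001194
```

View pics/s2.png

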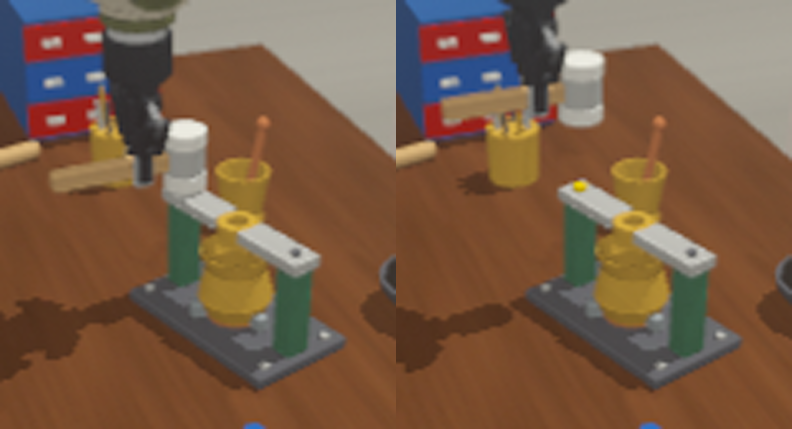

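Run:
```python
from h import *
m=np.load('m.npz');a=float(m['a']);u=np.array([np.cos(a),np.sin(a)]);P=np.array([.5946,.155]);G=P-.055*u
env.movel([*G,.168],.12);env.hold(.2)
g=env.movel([*G,.152],.03,guard=26)
s=monitor.sense();print(g,s['clock'],s['position'],s['contact_force'],s['finger_gap'])
env.movel([*G,.24],.12)
G=m['G'];env.reach([*G,.24],q(a));env.movel([*G,.05],.15);env.movel([*G,.022],.06);env.hold(.3)
s=monitor.sense();print(s['clock'],s['position'],s['contact_force'])
g=env.movel([*G,.0155],.02,guard=3);env.hold(.2)
s=monitor.sense();print(g,s['clock'],s['position'],s['contact_force'])
env.release();env.hold(.2)
env.movel([*G,.13],.12);env.movel([*(G-.03*u),.15],.12);env.hold(.2)
d=grab('wrist','w4.png')
s=monitor.sense();print(s['clock'],s['position'],s['contact_force'])
# towards the probe, looking at stand on the way
env.movel([.43,.2,.26],.25);
env.reach([.575,.10,.23],q(np.radians(5)));env.hold(.2);e=grab('wrist')
import pickle;pickle.dump((d,e),open('d3.pkl','wb'))
cv2.imwrite('pics/w45.png',np.vstack([d['frame'][:300],e['frame'][:260]])[:,:,::-1])
print(monitor.sense()['clock'])
```

```text
True 13.3833 [0.5394772  0.15282188 0.15603596] [-2.52266499 -0.9261968   8.43401755] 0.1880324545971645
17.3417 [0.45138521 0.31146377 0.02224077] [-0.89763714 -0.00835469 -2.4103885 ]
True 17.875 [0.45119525 0.3114643  0.01623749] [-0.77492871  0.38395457  5.07932251]
20.55 [0.42153014 0.31008809 0.14952376] [0.94840992 0.68886339 0.12188538]
22.3167
```

View pics/w45.png

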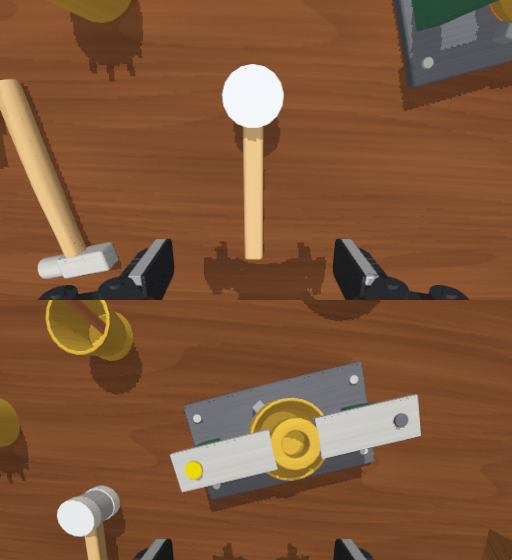

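Mallet stands upright where it was, at (253,97) in the upper picture. The pin head sits close to the bridge at (193,170) in the lower one. Next I check the pin height numerically and look at the probe.

Run:
```python
from h import *
import pickle
_,e=pickle.load(open('d3.pkl','rb'))
h=cv2.cvtColor(e['frame'],cv2.COLOR_RGB2HSV);n,l,s,c=cv2.connectedComponentsWithStats(cv2.inRange(h,(27,220,150),(32,255,255)))
p=c[l[170,193]];bolt=atz(e,401,120,.138)[:2];bush=atz(e,296,144,.134)[:2];print(p,bolt,bush)
for z in(.140,.1435,.150): w=atz(e,*p,z)[:2];print(z,w,np.linalg.norm(w-bolt),np.degrees(np.arctan2(-(w-bolt)[0],(w-bolt)[1])),(w+bolt)/2)
env.reach([.41,-.28,.25],q(0));env.hold(.15);a=grab('wrist')
env.movel([.41,-.34,.25],.2);env.hold(.15);b=grab('wrist');pickle.dump((a,b),open('d4.pkl','wb'))
cv2.imwrite('pics/w6.png',np.vstack([x['frame'][:290] for x in(a,b)])[:,:,::-1]);print(monitor.sense()['clock'])
for d in(a,b):
    h=cv2.cvtColor(d['frame'],cv2.COLOR_RGB2HSV);n,l,s,c=cv2.connectedComponentsWithStats(cv2.inRange(h,(100,150,60),(125,255,255)))
    for i in range(1,n):
        if s[i,4]>60:print(c[i],s[i])
```

```text
[193.12987013 169.69264069] [ 0.65271533 -0.01791258] [0.62345798 0.06831112]
0.14 [0.59404923 0.15561235] 0.18317371643824074 18.67960368874833 [0.62338228 0.06884988]
0.1435 [0.59482842 0.15489949] 0.182249573913412 18.519321823693176 [0.62377187 0.06849346]
0.15 [0.59627547 0.15357563] 0.18053714840216536 18.217307373457537 [0.6244954  0.06783153]
24.7
[292.49455338 115.40958606] [279 105  27  22 459]
[508.77209302  57.49767442] [504  26   8  50 215]
[220.32407407 114.94444444] [208 104  26  23 432]
```

View pics/w6.png

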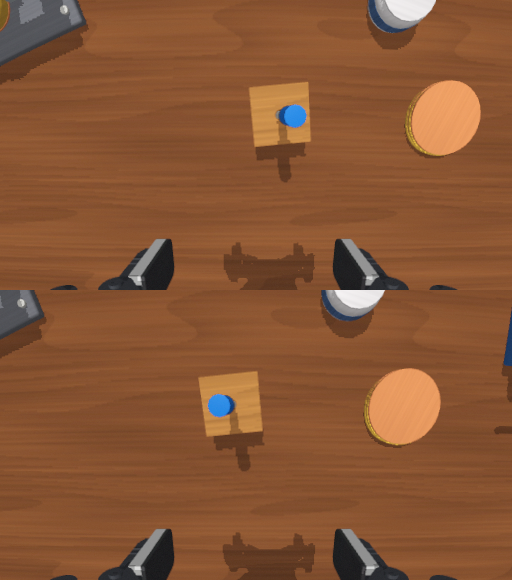

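Probe handle top: (295,116) and (219,115). Holder top centre: (281,114) and (231,114). Pin reading agrees with home.

Run:
```python
from h import *
import pickle
a,b=pickle.load(open('d4.pkl','rb'))
t=tri(ray(a,295,116),ray(b,219,115));hd=tri(ray(a,280.8,114.5),ray(b,231,114.3));print(t,hd)
print(atz(a,280.8,114.5,.05),atz(b,231,114.3,.05),atz(a,295,116,.171),atz(b,219,115,.171))
```

```text
(array([ 0.48038443, -0.31216159,  0.17002984]), [0.0001747264013072856, 0.00017472640130728007]) (array([ 0.48047452, -0.31250797,  0.0520959 ]), [8.139757274226909e-05, 8.139757274218153e-05])
[ 0.48054286 -0.31271407  0.05      ] [ 0.48038105 -0.3123455   0.05      ] [ 0.48022045 -0.31201563  0.171     ] [ 0.48056697 -0.31228003  0.171     ]
```

Run:
```python
from h import *
import pickle
p=[.4804,-.3123]
env.reach([*p,.21],q(0));env.hold(.3)
print(env.movel([*p,.127],.08,guard=5))
env.hold(.2);s0=monitor.sense()
env.close_gripper(60);env.hold(.2);s=monitor.sense();print(s0['position'],s['position'],s['finger_gap'],s['contact_force'],s['clock'])
zg=s['position'][2]
env.movel([p[0],p[1],.325],.1)
s=monitor.sense();print(s['position'],s['finger_gap'],s['contact_force'],s['clock'])
env.movel([.6235,.0685,.325],.2);env.hold(.5)
s=monitor.sense();print(s['position'],s['ee_rot'],s['finger_gap'],s['contact_force'],s['clock'],zg)
D=[grab(n) for n in('wrist','side','top')];pickle.dump((D,s,zg),open('d5.pkl','wb'))
cv2.imwrite('pics/w7.png',np.hstack([cv2.resize(D[0]['frame'][50:350,150:350,::-1],(400,600)),cv2.resize(D[1]['frame'][60:210,210:310,::-1],(400,600),interpolation=cv2.INTER_CUBIC)]))
```

```text
False
[ 0.48051239 -0.31241159  0.12734075] [ 0.4804542  -0.31231097  0.12715305] 0.19165145023124108 [0.82060239 0.21123156 2.12501344] 27.6583
[ 0.48032598 -0.31223533  0.32457806] 0.19433361738792015 [-0.19252437  0.57424621 -2.21776587] 29.7917
[0.62349465 0.0684777  0.32501175] [ 0.50001355  0.4999826  -0.50000205  0.5000018 ] 0.19542646514305392 [-0.12310744 -0.59623712 -1.96175546] 32.475 0.12715305381475128
```

View pics/w7.png

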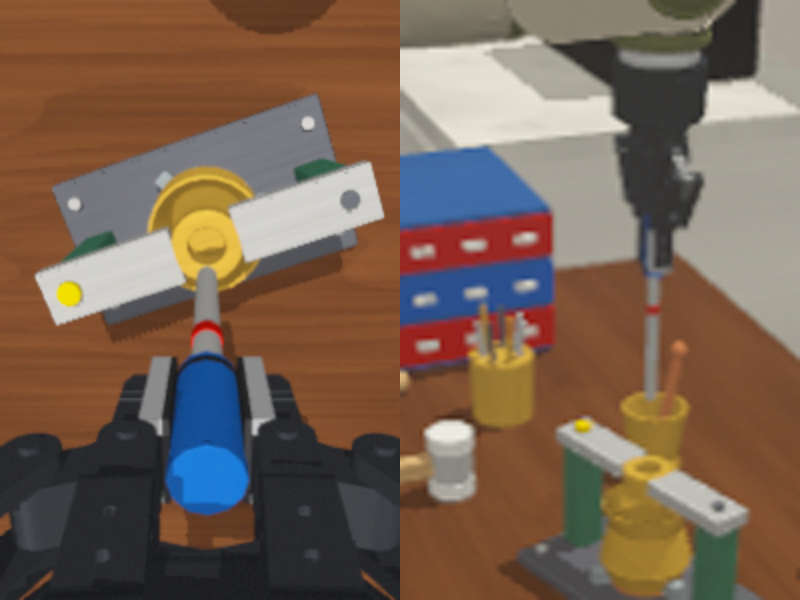

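Wrist crop: tip at (207,268), band (206,333), bush (207,242). Side crop: tip (650,400), band (653,309). The rod looks vertical; I compare these with predictions.

Run:
```python
from h import *
import pickle
D,s,zg=pickle.load(open('d5.pkl','rb'));w,sd=D[:2];x,y,z=s['position'];t=z-zg+.005
for n,dz in(('tip',0),('band',.085)): print(n,proj(w,[x,y,t+dz]),proj(sd,[x,y,t+dz]))
print('obs tip',(253.5,184),(272.5,160),'band',(253,216.5),(273.25,137.25))
print(tri(ray(w,253.5,184),ray(sd,272.5,160)),tri(ray(w,253,216.5),ray(sd,273.25,137.25)),t)
print('bush',atz(w,253.5,171,.134))
b=np.array([x,y])
env.movel([.6235,.0686,.22+ zg-.134+0.0],.1) if False else None
# lower tip to 8 mm above the bush top, look
env.movel([.6235,.0686,.142+zg-.005],.12);env.hold(.4)
d=grab('wrist');e=grab('side');s=monitor.sense();print(s['position'],s['clock'],s['contact_force']);pickle.dump((d,e,s),open('d6.pkl','wb'))
x,y,z=s['position'];t=z-zg+.005;print(t,proj(d,[x,y,t]),proj(d,[x,y,.134]))
cv2.imwrite('pics/w8.png',np.hstack([cv2.resize(d['frame'][100:250,203:303,::-1],(400,600),interpolation=cv2.INTER_CUBIC),cv2.resize(e['frame'][100:212,235:310,::-1],(400,600),interpolation=cv2.INTER_CUBIC)]))
```

```text
tip [253.22938469 187.20597256] [272.39919676 159.79348489]
band [253.35967418 218.85999126] [273.03963893 137.2680239 ]
obs tip (253.5, 184) (272.5, 160) band (253, 216.5) (273.25, 137.25)
(array([0.62530364, 0.06878564, 0.20124036]), [0.0012060758704918997, 0.001206075870491967]) (array([0.62479457, 0.06889977, 0.28743539]), [0.00034054931001633535, 0.0003405493100163471]) 0.2028586940525296
bush [0.62561095 0.06806789 0.134     ]
[0.62352958 0.06858813 0.26424654] 33.7833 [ 0.56387972 -0.04311711 -1.93750062]
0.14209348783803577 [253.23233726 187.23473078] [253.2235695  185.17583779]
```

View pics/w8.png

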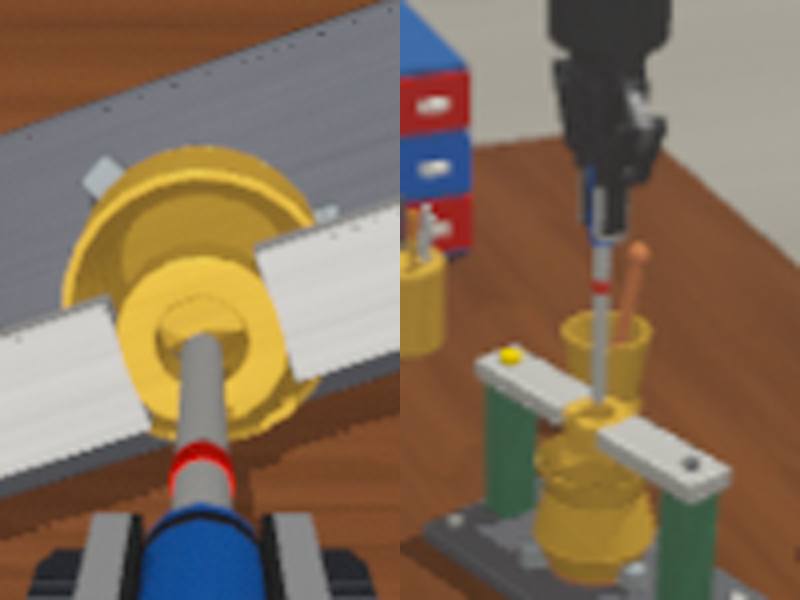

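Crop w8: tip centre about (202,354), bore centre about (202,339). At bore height the rod axis is about 1–2 mm short in x, with y aligned, and the side view agrees. I shift x to 0.6250 and lower with a guard.

Run:
```python
from h import *
import pickle
D,_,zg=pickle.load(open('d5.pkl','rb'))
x,y=.6250,.0686
env.movel([x,y,.142+zg-.005],.03);env.hold(.2)
print(env.movel([x,y,.049+zg-.005],.05,guard=4));env.hold(.6)
d=grab('wrist');e=grab('side');s=monitor.sense();print(s['position'],s['clock'],s['contact_force'],s['finger_gap'],zg);pickle.dump((d,e,s),open('d7.pkl','wb'))
x,y,z=s['position'];print(z-zg+.005+.085,proj(d,[x,y,.134]),proj(e,[x,y,.134]))
cv2.imwrite('pics/w9.png',np.hstack([cv2.resize(d['frame'][145:235,208:298,::-1],(400,400),interpolation=cv2.INTER_CUBIC),cv2.resize(e['frame'][140:200,240:300,::-1],(400,400),interpolation=cv2.INTER_CUBIC)]))
```

```text
False
[0.62500548 0.06858835 0.17116615] 36.9417 [ 0.84862911  0.00154115 -0.7801761 ] 0.18962106237046533 0.12715305381475128
0.13401309803228242 [253.37385468 218.85008372] [272.2782088  176.93587916]
```

View pics/w9.png

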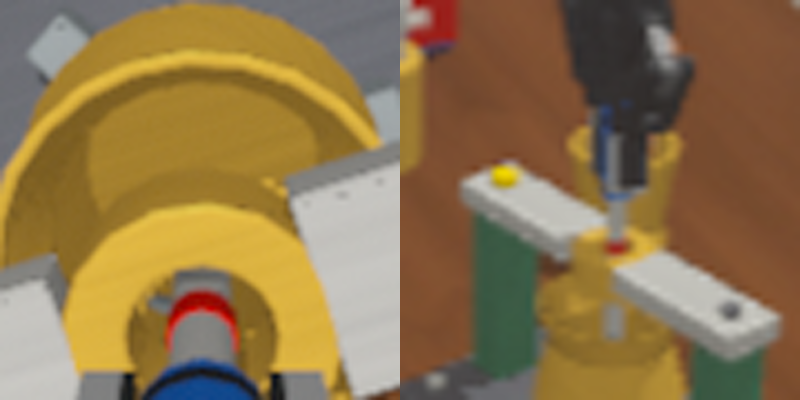

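The rod is in the hole without a guard stop. Wrist crop: bore centre about (202,337), rod about (203,331). Side crop: band (617,246) against bush-top centre about (619,245). I apply a 0.6 mm trim, which also matches the first triangulation (x = 0.6244), check stillness and force, and hand in.

Run:
```python
from h import *
import pickle
zg=.127153
env.movel([.6244,.0686,zg+.044],.01)
env.hold(.8);F=[]
for _ in range(12): env.hold(.05);s=monitor.sense();F.append(s['contact_force'])
print(np.mean(F,0),np.std(F,0),np.abs(s['qvel']).max(),s['position'],s['finger_gap'],s['clock'])
d=grab('wrist','w10.png');job.hand_in()
```

```text
[-0.10150006  0.11176371 -1.51124482] [0.55991193 0.28139053 0.58789996] 0.0010390811594686868 [0.62440447 0.06861066 0.17117042] 0.19244002503726726 38.5917
the job is handed in; nothing more can be done
```

I handed the job in at about 38.6 s of the 72 s allowed, with the rod still held in the guide hole. No verdict is reported.

- **Pin:** I knocked it in with the mallet. A second, firmer knock stopped at the same height, with the mallet face about 140 mm above the bench. The wrist camera agreed with the pin being fully home.
- **Mallet:** I set it back down at its original place with a soft contact (about 7 N change) and let go. The picture afterwards shows it standing upright.
- **Probe:** I lifted it and lowered it through the hole to a computed band height of 134.0 mm, level with the top of the hole. The guard never tripped. At the end the sideways force averaged about 0.1 N, the load was about -1.5 N (the rod's weight alone should be about 1.2 N), and joint speeds were about 0.001 rad/s.
- **Centring:** the last wrist view put the rod about 1 mm too far in x, while the side view suggested about 1 mm the other way. I trimmed x by 0.6 mm to match my first triangulation. In y it looked centred. I saved a picture after the trim but did not view it, so I estimate the rod is within about 1 mm of centre, with 7 mm clearance.

I touched nothing else on the bench.

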